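# Ready the egg stall's coin tin

### The job

Get the coin tin ready for customers: pull its wooden tray by the upright handle fully out from under the egg shelf, then pick up the nested pair of lids together by the inner lid's stem, and lower the pair gently, without dropping it, until the inner lid sits fully home in the tin. Let go of the stem, take the outer cover by its collar and lift it off alone, leaving the inner lid seated in the tin. The program finishes while still holding the cover level and still, at least 12 cm above its place on the inner lid and touching nothing else; leave the jar, the egg carton and the blank price sign where they are.

Things in the scene. Friction and masses are not known exactly. Their poses are not given: they have to be found in the camera images.
- tray (a joint): slide of the light wooden tray carrying the tin, m: 0 = pushed in under the egg shelf, 0.16 = fully out at its stop; starts at 0 to 0.03, stays where left, about 2 N of friction. It slides out along the +y axis of tin_mouth, between two low rails (22 mm above the table).
- tray_handle (a point): point in the tray's upright wooden handle, a post 30 mm wide (across the slide), 12 mm thick (along the slide), top 110 mm above the table; this point is 20 mm below its top, on its middle. It stands 125 mm from the tin's axis on the outward (+y) side. Axes as tin_mouth.
- tin_mouth (a point): centre of the open steel tin's mouth, in the plane of its rim, 85 mm above the table; moves with the tray. Tin: 118 mm outside diameter, 110 mm bore, 66 mm tall, fixed on the tray. z up, y the way the tray slides out. Pushed in, the tin stands under the egg shelf; fully out, it stands in the open.
- inner_seat (a point): loose steel inner lid: centre of its flange's underside, which meets tin_mouth when seated. Flange 126 mm diameter, 4 mm thick; below it a chamfered plug, 102 mm diameter, 12 mm deep, enters the tin (4 mm play all round); coin slot beside the stem. Starts standing on the table on its plug (this point 12 mm up), the cover on it. About 0.15 to 0.24 kg. z up the stem.
- inner_stem (a point): point on the inner lid's plain upright stem, 18 mm diameter, which rises through the cover's collar; this point is on its axis, 58 mm above inner_seat, 21 mm above the collar's top and 13 mm below the stem's top. Gripped here, the inner lid carries the cover that rests on it.
- cover_collar (a point): loose aluminium outer cover: a 140 mm disc with a 10 mm skirt, resting on the inner lid with 4 mm side play. This point is the middle of its central collar, a tube 46 mm outside, 32 mm inside, 30 mm tall (15 mm each way from here); nested it lies 22 mm above inner_seat, and the stem stands 34 mm out of the collar's top. About 0.15 to 0.23 kg. z up.
- rack: fixed wooden rack, 420 mm long, turned up to 0.2 rad; origin on the table under the tin's axis when the tray is fully out, axes as tin_mouth. Its egg shelf (underside 105, top 120 mm above the table, 190 mm wide) covers y = -275 to -110 mm of this frame; eggs on it (y below -180 mm) reach 185 mm.
- jar: bystander: glass jar with steel cap, 64 mm diameter, 62 mm tall; origin under its centre. It and the lids swap places between starts.
- carton: bystander: closed grey pulp egg carton 100 x 150 x 68 mm; origin under its centre
- sign: bystander: blank price sign, a white card in a dark wooden frame on a foot, 60 x 110 x 90 mm; origin under its centre

How it is judged:
By the outcome, as a careful person would: the job done as asked, in the order asked, and still so for the second after the job is handed in, while the arm keeps its last pose, push and grip.
It also fails if it takes over 66 s, if anything falls off the work surface, if the arm or the gripper's body presses on something with over 40 N, if the wrist force passes 120 N, or if a joint passes its speed limit or range.

### The arm

A 6-joint arm with a two-finger parallel gripper is mounted at the origin on the work surface. World frame = base frame: x ahead of the robot, y to its left, z up, the work surface at z = 0. Lengths are in mm, angles in degrees, forces in N, time in s.
With the tool pointing down it reaches from about 350 to 925 mm from the base axis. Payload 6.4 kg.
Tool frame: the origin (TCP) lies midway between the tips of the shut fingers; the grasp point (between the pads) lies 19 mm behind it; x points along the fingers, y is the direction in which the jaws open and shut, and the axes are right-handed (so a half turn about x gives the same grasp; the last joint's range is limited). The gripper opens to 85 mm and grips with 20 to 120 N. Pads are 22 mm wide; open, the fingers measure 114 mm over their backs; the gripper's body (76 mm by 85 mm) begins 54 mm behind the grasp point. The pads swing forward as they close: fully open they stand 13 mm farther back than shut.
Start: joints at [-82.111, 14.043, 89.255, -0, 76.702, -9.975], TCP at [199.407, -618.669, 231.29] pointing down, gripper open.
Joint ranges: [-179.41, 179.41], [-58.25, 129.5], [7.25, 145.43], [-54.29, 234.29], [11.92, 165.04], [-157.13, 157.13]. Speed limits (degrees/s): [147.25, 147.25, 180, 180, 180, 180].

### API

Orientations are given as [roll, pitch, yaw] about the fixed x, y, z axes, in that order (R = Rz(yaw) Ry(pitch) Rx(roll)).
In Python, from station import get_obs, optics, ticket gives the robot as it stands.
- The arm moves only by the tool jog_arm, never from a script. Its argument "targets" is one flat list of numbers, 6 for each row, row after row: the shift along the tool's x, y, z in m, then the turn, a rotation vector about the tool's x, y, z in degrees. A call has 1 to 8 rows; each row shifts and turns the commanded pose from where the row before left it, along the tool's axes as they then stand; what a row does not reach is not made up. A row lasts 1/12 s, in which the tool goes at most 41.7 mm and 7.16 degrees, less where a joint would pass 70% of its speed; a pose out of reach is approached as far as the arm can. A call with a gripper value outside its range is refused whole. "fingers" is the opening, from -1 (shut) to 1 (fully open), set as the call begins (left out, the last holds). The fingers move at their own pace and stop on an object; "force" is the grip in N (left out, the last holds). Time passes only in rows, so rows that do not move let the fingers close. It gives the time, the measured TCP pose, the force and the opening at its end, in the units of the state.
- get_obs(): the state, without advancing time (a new reading comes with each control period).
- optics.capture(name): name is "scene" or "top" or "wrist"; returns a dict with "color" (384x512x3 uint8, blue, green, red), "fx", "fy", "cx", "cy" (pixels), "view" (4x4, takes a point from world to camera coordinates). Camera axes: x right, y down, z forward; pixel columns grow to the right and rows downward; lengths in mm; the calibration is good to about 2 mm. A picture is of the moment at which its call begins. There is no depth.
- ticket.finish_job(): hands the job in, once; it reports no verdict.
The state is a dict: "clock": time; "q": joint angles; "qd": joint speeds; "tau": joint torques, N m; "eef_pos": TCP position; "tool_rot": TCP orientation; "contact_force": force on the tool from outside, world axes, zero at the start; "ft_torque": the same for the moment, N m; "finger_gap": opening from 0.0 (shut) to 1.0 (fully open).
Only numpy, scipy, OpenCV 4.12 (cv2) and the standard library are available. Lean on these libraries where they do the work, as an engineer would, in place of code of your own. Each camera call takes 0.05 s, during which the arm holds its last target.

## Working session

There is one attempt and no reset: what is moved stays moved. The work goes in short steps, Python scripts to look and compute and a tool call to move; the robot and the scene stay as the last step left them, time stands still between calls to the robot, and variables do not carry over. Pictures are saved under pics/ and viewed, and the job is handed in when it is done.

Besides the shell and the picture viewer there is one more tool, called as name(argument=value, ...) on one line, values as JSON. jog_arm: Moves the arm, as the interface text tells. Its arguments: {"type":"object","properties":{"targets":{"type":"array"},"fingers":{"type":"number"},"force":{"type":"number"}},"required":["targets"]}

```bash
mkdir -p pics; ls
python3 - <<'E'
from station import get_obs, optics, ticket
import cv2
print(get_obs())
for n in ["scene","top","wrist"]:
    c=optics.capture(n); cv2.imwrite(f"pics/{n}0.png",c["color"]); print(n,c["fx"],c["fy"],c["cx"],c["cy"],c["view"])
E
```

```text
pics
{'clock': 0.0, 'q': array([-8.21098693e+01,  1.40852764e+01,  8.93249303e+01,  6.54929893e-04,
        7.67004752e+01, -9.97244866e+00]), 'qd': array([ 0.0766296 ,  0.03077995, -0.06158856, -0.0172565 ,  0.06545387,
       -0.05739862]), 'tau': array([-6.97139476e-04, -4.29514325e+01, -3.26126182e+01, -3.00475403e-04,
        5.42368376e-03, -1.98111616e-05]), 'eef_pos': array([ 199.33890141, -618.09958078,  230.1672115 ]), 'tool_rot': array([-100.30223366,   89.88931632,   97.56019444]), 'contact_force': array([-0.69470311,  0.05563332,  0.3204596 ]), 'ft_torque': array([ 0.00724017, -0.01192996, -0.02967326]), 'finger_gap': 1.0019018635178754}
scene 458.72860139162856 458.72860139162856 255.2249150875561 193.33210506094207 [[ 7.69585945e-01  6.38522193e-01  5.18489514e-03 -3.50467311e+02]
 [ 5.09001203e-01 -6.08536029e-01 -6.08770628e-01 -2.14129990e+02]
 [-3.85558361e-01  4.71140436e-01 -7.93329339e-01  1.74250601e+03]
 [ 0.00000000e+00  0.00000000e+00  0.00000000e+00  1.00000000e+00]]
top 370.44825771042304 370.44825771042304 258.88964949097965 192.21104892205318 [[-8.66479168e-03 -9.99440045e-01 -3.23190016e-02 -3.94810513e+01]
 [-9.97842857e-01  1.07451747e-02 -6.47624402e-02  4.99272121e+02]
 [ 6.50734495e-02  3.16881319e-02 -9.97377215e-01  1.04563513e+03]
 [ 0.00000000e+00  0.00000000e+00  0.00000000e+00  1.00000000e+00]]
wrist 287.0299669036252 287.0299669036252 256.1479033401542 189.10377836402714 [[ 3.06739625e-01 -9.51790270e-01 -2.46661298e-03 -6.48246058e+02]
 [-9.02625357e-01 -2.91715145e-01  3.16496033e-01 -4.16819623e+01]
 [-3.01957393e-01 -9.48554471e-02 -9.48590627e-01  3.81537815e+02]
 [ 0.00000000e+00  0.00000000e+00  0.00000000e+00  1.00000000e+00]]
```

View pics/scene0.png

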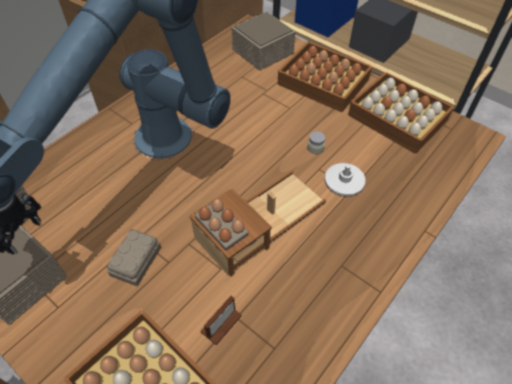

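View pics/top0.png

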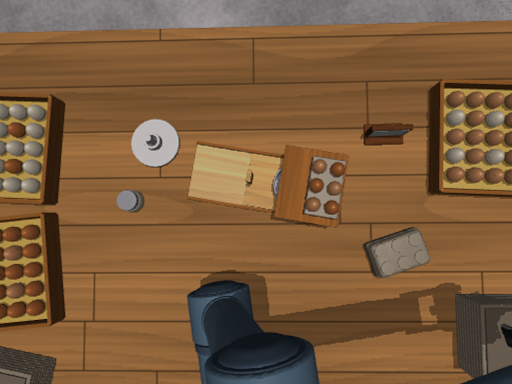

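View pics/wrist0.png

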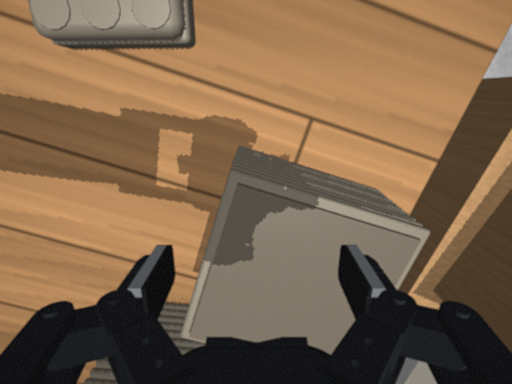

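Run:
```python
import cv2,numpy as np
t=cv2.imread("pics/top0.png");s=cv2.imread("pics/scene0.png")
a=cv2.resize(t[130:220,180:300],None,fx=6,fy=6,interpolation=cv2.INTER_CUBIC);cv2.imwrite("pics/za.png",a)
b=cv2.resize(t[110:220,100:200],None,fx=5,fy=5,interpolation=cv2.INTER_CUBIC)
c=cv2.resize(s[150:220,240:370],None,fx=6,fy=6,interpolation=cv2.INTER_CUBIC)
cv2.imwrite("pics/zb.png",b);cv2.imwrite("pics/zc.png",c)
```

```text
(no output)
```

View pics/za.png

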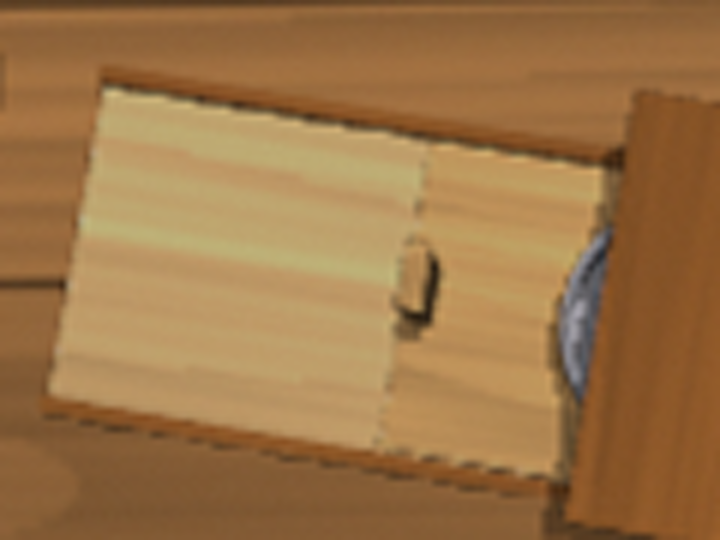

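View pics/zb.png

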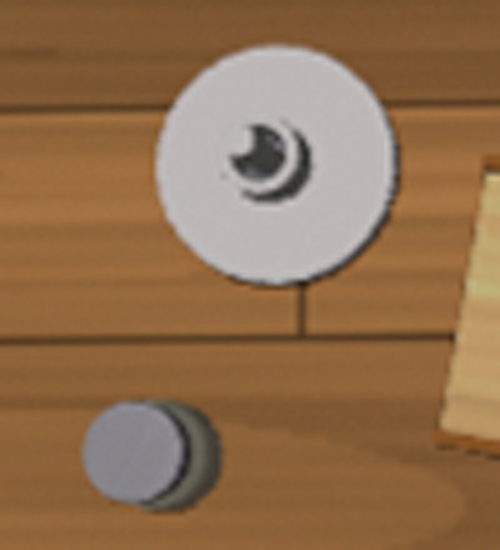

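View pics/zc.png

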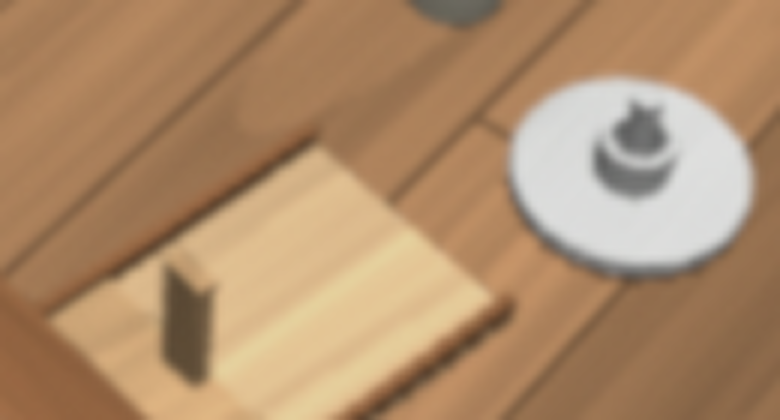

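```bash
cat > h.py <<'E'
from station import get_obs, optics, ticket
import cv2,numpy as np
from scipy.spatial.transform import Rotation as Ro
def cam(n):
    return optics.capture(n)
def ray(c,u,v):
    V=np.array(c["view"]);R=V[:3,:3];o=-R.T@V[:3,3]
    return o,R.T@np.array([(u-c["cx"])/c["fx"],(v-c["cy"])/c["fy"],1])
def onz(c,u,v,z):
    o,d=ray(c,u,v);return (o+d*(z-o[2])/d[2]).round(1)
def proj(c,p):
    V=np.array(c["view"]);q=V[:3,:3]@np.array(p)+V[:3,3];return (q[0]/q[2]*c["fx"]+c["cx"],q[1]/q[2]*c["fy"]+c["cy"])
def tri(c1,p1,c2,p2):
    o1,d1=ray(c1,*p1);o2,d2=ray(c2,*p2);d1/=np.linalg.norm(d1);d2/=np.linalg.norm(d2)
    A=np.stack([d1,-d2],1);t=np.linalg.lstsq(A,o2-o1,rcond=None)[0]
    a=o1+t[0]*d1;b=o2+t[1]*d2;return ((a+b)/2).round(1),np.linalg.norm(a-b).round(1)
def pose():
    o=get_obs();r=Ro.from_euler("xyz",o["tool_rot"],degrees=True).as_matrix();return o,o["eef_pos"],r
def save(c,name,box=None,f=1):
    im=c["color"]
    if box: im=im[box[1]:box[3],box[0]:box[2]]
    cv2.imwrite("pics/"+name,cv2.resize(im,None,fx=f,fy=f,interpolation=cv2.INTER_CUBIC))
E
python3 - <<'E'
from h import *
t=cam("top");s=cam("scene")
Z=lambda x,y,x0,y0,f:(x0+x/f-.5+.5/f,y0+y/f-.5+.5/f)
h=Z(417,278,180,130,6);print("handle top",onz(t,*h,110), tri(t,h,s,Z(190,271,240,150,6)))
P=[onz(t,*Z(x,y,180,130,6),22) for x,y in[(100,68),(620,152),(45,405),(560,490)]]
print(P)
for a,b in[(0,1),(2,3)]:
    d=P[a]-P[b];print(np.degrees(np.arctan2(-d[0],d[1])))
d=P[0]-P[2];print("front",np.degrees(np.arctan2(d[1],d[0])))
c=t["color"].astype(int)
m=((c.min(2)>140)&(c.max(2)-c.min(2)<25)).astype(np.uint8)
m[:, :110]=0;m[:,200:]=0;m[:110]=0;m[185:]=0
cs,_=cv2.findContours(m,cv2.RETR_EXTERNAL,cv2.CHAIN_APPROX_NONE);k=max(cs,key=cv2.contourArea)
e=cv2.fitEllipse(k);print(e,onz(t,*e[0],19))
c=s["color"].astype(int)
m=((c.min(2)>140)&(c.max(2)-c.min(2)<25)).astype(np.uint8)
m[:,:310]=0;m[:,380:]=0;m[:150]=0;m[210:]=0
cs,_=cv2.findContours(m,cv2.RETR_EXTERNAL,cv2.CHAIN_APPROX_NONE);k=max(cs,key=cv2.contourArea)
e=cv2.fitEllipse(k);print(e,onz(s,*e[0],19))
print("stemtop",onz(t,*Z(262,150,100,110,5),83),onz(s,*Z(642,118,240,150,6),83))
print("jar",onz(t,*Z(135,452,100,110,5),62))
E
```

```text
handle top [535.7 -22.  110. ] (array([536.4, -21.3, 110.5]), np.float64(2.0))
[array([648.9, 135.2,  22. ]), array([ 604.6, -114.2,   22. ]), array([486.7, 161.2,  22. ]), array([443.9, -83.8,  22. ])]
-10.072184801121166
-9.90922628475343
front -9.10680852301221
((154.57606506347656, 142.48214721679688), (45.42974853515625, 46.7394905090332), 52.02419662475586) [646.8 257.7  19. ]
((344.71697998046875, 178.67315673828125), (29.774354934692383, 39.81901931762695), 102.6141357421875) [648.4 255.4  19. ]
stemtop [641.7 244.5  83. ] [651.7 243.   83. ]
jar [478.2 320.6  62. ]
```

```bash
cat >> h.py <<'E'
def goto(p,ydir=None):
    """tool-frame shift (m) to reach world p, and rotation vec to have x down, y along ydir (either sign)"""
    o,e,r=pose()
    print("tcp",e.round(1),"R",r.round(3).tolist(),"gap",round(o["finger_gap"],3),"F",o["contact_force"].round(1),"t",round(o["clock"],2))
    print("shift now axes mm",(r.T@(np.array(p)-e)).round(1),"dist",np.linalg.norm(np.array(p)-e).round(1))
    if ydir is not None:
        x=np.array([0,0,-1.]);y=np.array([*ydir,0.]);y/=np.linalg.norm(y)
        best=None
        for s in(1,-1):
            T=np.stack([x,s*y,np.cross(x,s*y)],1)
            v=Ro.from_matrix(r.T@T).as_rotvec(degrees=True)
            print(" turn",v.round(2),"shift in final axes",(T.T@(np.array(p)-e)).round(1))
E
python3 - <<'E'
from h import *
goto([536,-21.5,200],[.985,-.174])
t=cam("top")
Z=lambda x,y,x0,y0,f:(x0+x/f-.5+.5/f,y0+y/f-.5+.5/f)
u=np.array([.175,.985])
for p in [(632,95),(600,305),(568,518)]:
    q=onz(t,*Z(*p,180,130,6),120);print(q,(q[:2]-[536,-21.5])@u)
E
```

```text
tcp [ 199.4 -618.4  230.8] R [[-0.0, 0.307, -0.952], [0.001, -0.952, -0.307], [-1.0, -0.001, -0.0]] gap 0.998 F [-0.5 -1.3 -0.1] t 0.25
shift now axes mm [  31.3 -464.8 -503.5] dist 686.0
 turn [-6.212e+01 -4.000e-02  4.000e-02] shift in final axes [  30.8  227.7 -646.4]
 turn [1.1788e+02 5.0000e-02 5.0000e-02] shift in final axes [  30.8 -227.7  646.4]
[ 613.1 -116.3  120. ] -79.8855
[ 522.  -101.4  120. ] -81.15150000000001
[430.6 -86.6 120. ] -82.56849999999999
```

jog_arm(targets=[0, 0, 0, -6.9, 0, 0, 0, 0, 0, -6.9, 0, 0, 0, 0, 0, -6.9, 0, 0, 0, 0, 0, -6.9, 0, 0, 0, 0, 0, -6.9, 0, 0, 0, 0, 0, -6.9, 0, 0, 0, 0, 0, -6.9, 0, 0, 0, 0, 0, -6.9, 0, 0], fingers=1, force=40)

```text
clock: 0.97
eef_pos: [199.4, -618.6, 231.2]
tool_rot: [-158.4, 90.0, 95.0]
contact_force: [-0.1, 0.1, -1.1]
finger_gap: 0.999
```

jog_arm(targets=[0, 0.01, -0.03, -6.9, 0, 0, 0, 0.012, -0.035, 0, 0, 0, 0, 0.012, -0.035, 0, 0, 0, 0, 0.012, -0.035, 0, 0, 0, 0, 0.012, -0.035, 0, 0, 0, 0, 0.012, -0.035, 0, 0, 0, 0, 0.012, -0.035, 0, 0, 0, 0, 0.012, -0.035, 0, 0, 0])

```text
clock: 1.63
eef_pos: [343.6, -364.6, 231.3]
tool_rot: [49.5, 90.0, -50.6]
contact_force: [1.1, 0.3, 0.5]
finger_gap: 1.0
```

jog_arm(targets=[0, 0.012, -0.035, 0, 0, 0, 0, 0.012, -0.035, 0, 0, 0, 0, 0.012, -0.035, 0, 0, 0, 0, 0.012, -0.035, 0, 0, 0, 0, 0.012, -0.035, 0, 0, 0, 0, 0.012, -0.035, 0, 0, 0, 0, 0.012, -0.035, 0, 0, 0, 0, 0.012, -0.035, 0, 0, 0])

```text
clock: 2.3
eef_pos: [487.0, -105.5, 231.6]
tool_rot: [72.0, 90.0, -28.0]
contact_force: [0.7, -0.3, -0.4]
finger_gap: 1.003
```

Run:
```python
from h import *
goto([536,-21.5,200],[.985,-.174])
print(get_obs()["q"])
```

```text
tcp [ 487.  -105.5  231.6] R [[0.001, 0.985, -0.174], [-0.0, -0.174, -0.985], [-1.0, 0.001, 0.0]] gap 1.003 F [ 0.7 -0.3 -0.4] t 2.3
shift now axes mm [ 31.6  33.6 -91.2] dist 102.2
 turn [-0.02  0.01 -0.04] shift in final axes [ 31.6  33.6 -91.2]
 turn [ 1.7998e+02 -6.0000e-02 -2.0000e-02] shift in final axes [ 31.6 -33.6  91.2]
[-2.52799314e+01 -6.78442166e+00  1.11080556e+02 -2.11290489e-03
  7.56615177e+01 -1.52447922e+01]
```

jog_arm(targets=[0.016, 0.0165, -0.0305, 0, 0, 0, 0.016, 0.0165, -0.0305, 0, 0, 0, 0.02, 0, -0.0305, 0, 0, 0, 0.02, 0, 0, 0, 0, 0, 0, 0, 0, 0, 0, 0])

```text
clock: 2.72
eef_pos: [532.3, -20.7, 154.9]
tool_rot: [-94.1, 89.5, 166.0]
contact_force: [-0.3, -0.3, -1.1]
finger_gap: 0.998
```

Run:
```python
from h import *
w=cam("wrist");save(w,"w1.png")
goto([536,-21.5,68]);print(proj(w,[536,-21.5,110]))
```

```text
tcp [533.3 -22.  157.1] R [[-0.005, 0.985, -0.173], [0.001, -0.173, -0.985], [-1.0, -0.005, -0.0]] gap 1.0 F [-0.1 -0.1 -0.2] t 2.77
shift now axes mm [89.1  3.  -0.9] dist 89.2
(np.float64(262.9973894617674), np.float64(214.85688571934105))
```

View pics/w1.png

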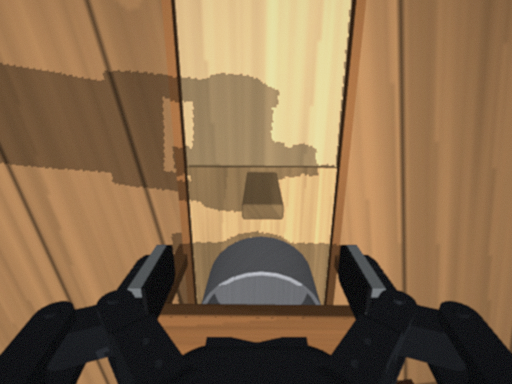

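Wrist view: the handle top is centred near (263, 211), against (263, 215) predicted, and the tin rim is behind it at about (262, 270). The position holds, so I'll descend and grip.

jog_arm(targets=[0.018, 0.003, -0.001, 0, 0, 0, 0.018, 0, -0.001, 0, 0, 0, 0.018, 0, 0, 0, 0, 0, 0.018, 0, 0, 0, 0, 0, 0.016, 0, 0, 0, 0, 0, 0, 0, 0, 0, 0, 0])

```text
clock: 3.27
eef_pos: [536.7, -22.3, 69.8]
tool_rot: [-92.2, 89.8, 167.7]
contact_force: [-0.6, 0.3, -0.3]
finger_gap: 1.001
```

jog_arm(targets=[0, 0, 0, 0, 0, 0, 0, 0, 0, 0, 0, 0, 0, 0, 0, 0, 0, 0, 0, 0, 0, 0, 0, 0, 0, 0, 0, 0, 0, 0, 0, 0, 0, 0, 0, 0], fingers=-1, force=50)

```text
clock: 3.77
eef_pos: [536.3, -21.1, 72.6]
tool_rot: [-85.6, 89.6, 174.4]
contact_force: [-15.3, 0.5, 14.7]
finger_gap: 0.342
```

jog_arm(targets=[0, -0.001, -0.006, 0, 0, 0, 0, 0, -0.012, 0, 0, 0, 0, 0, -0.012, 0, 0, 0, 0, 0, -0.012, 0, 0, 0, 0, 0, -0.012, 0, 0, 0, 0, 0, -0.012, 0, 0, 0, 0, 0, -0.012, 0, 0, 0, 0, 0, -0.012, 0, 0, 0])

```text
clock: 4.43
eef_pos: [552.1, 67.8, 72.6]
tool_rot: [-71.6, 89.8, -171.6]
contact_force: [-8.2, -0.9, 9.6]
finger_gap: 0.345
```

jog_arm(targets=[0, 0, -0.012, 0, 0, 0, 0, 0, -0.012, 0, 0, 0, 0, 0, -0.012, 0, 0, 0, 0, 0, -0.006, 0, 0, 0, 0, 0, 0, 0, 0, 0])

```text
clock: 4.85
eef_pos: [559.6, 110.4, 72.7]
tool_rot: [-110.6, 89.9, 149.4]
contact_force: [-6.4, 3.6, 8.8]
finger_gap: 0.345
```

jog_arm(targets=[0, 0, -0.005, 0, 0, 0, 0, 0, -0.005, 0, 0, 0, 0, 0, -0.004, 0, 0, 0, 0, 0, 0, 0, 0, 0])

```text
clock: 5.18
eef_pos: [562.0, 123.5, 72.7]
tool_rot: [-97.6, 89.9, 162.5]
contact_force: [-5.8, 2.7, 9.5]
finger_gap: 0.343
```

jog_arm(targets=[0, 0, -0.003, 0, 0, 0, 0, 0, -0.003, 0, 0, 0, 0, 0, 0, 0, 0, 0])

```text
clock: 5.43
eef_pos: [562.9, 129.1, 72.7]
tool_rot: [-89.1, 89.8, 170.9]
contact_force: [-6.2, 0.9, 8.1]
finger_gap: 0.348
```

jog_arm(targets=[0, 0, -0.003, 0, 0, 0, 0, 0, -0.003, 0, 0, 0, 0, 0, 0, 0, 0, 0])

```text
clock: 5.68
eef_pos: [563.0, 129.5, 72.5]
tool_rot: [-23.0, 89.3, -122.9]
contact_force: [-14.7, -24.2, 13.5]
finger_gap: 0.347
```

jog_arm(targets=[0, 0, -0.003, 0, 0, 0, 0, 0, -0.001, 0, 0, 0, 0, 0, 0, 0, 0, 0])

```text
clock: 5.93
eef_pos: [563.1, 129.8, 72.4]
tool_rot: [-19.1, 88.9, -119.0]
contact_force: [-18.4, -37.6, 17.0]
finger_gap: 0.346
```

jog_arm(targets=[0, 0, 0.004, 0, 0, 0, 0, 0, 0.004, 0, 0, 0, 0, 0, 0, 0, 0, 0])

```text
clock: 6.18
eef_pos: [563.0, 129.3, 72.6]
tool_rot: [-58.3, 89.8, -158.3]
contact_force: [-8.4, -0.1, 8.7]
finger_gap: 0.344
```

jog_arm(targets=[0, 0, 0, 0, 0, 0, 0, 0, 0, 0, 0, 0, 0, 0, 0, 0, 0, 0, 0, 0, 0, 0, 0, 0, 0, 0, 0, 0, 0, 0], fingers=1)

```text
clock: 6.6
eef_pos: [564.2, 130.5, 71.3]
tool_rot: [114.8, 90.0, 14.8]
contact_force: [0.4, 0.3, 0.3]
finger_gap: 0.995
```

jog_arm(targets=[-0.03, 0, 0, 0, 0, 0, -0.035, 0, 0, 0, 0, 0, -0.035, 0, 0, 0, 0, 0, -0.02, 0, 0, 0, 0, 0, 0, 0, 0, 0, 0, 0])

```text
clock: 7.02
eef_pos: [567.5, 130.6, 197.7]
tool_rot: [102.1, 89.4, 2.1]
contact_force: [1.0, 0.4, 0.5]
finger_gap: 1.002
```

Run:
```python
from h import *
t=cam("top");save(t,"t2.png",(120,100,320,250),4);save(cam("scene"),"s2.png",(180,120,380,270),4)
for a,b in((t,"top"),):print(proj(t,[541.2,6.4,85]),proj(t,[647,257,83]))
goto([541,6,200])
```

```text
(np.float64(239.06581097063065), np.float64(175.03372334604074)) (np.float64(147.50068064175534), np.float64(137.74769628480627))
tcp [564.5 130.4 192. ] R [[0.002, 0.985, -0.174], [0.0, -0.174, -0.985], [-1.0, 0.002, -0.0]] gap 1.0 F [-0.5 -0.4 -0.9] t 7.12
shift now axes mm [ -8.   -1.4 126.6] dist 126.9
```

View pics/t2.png

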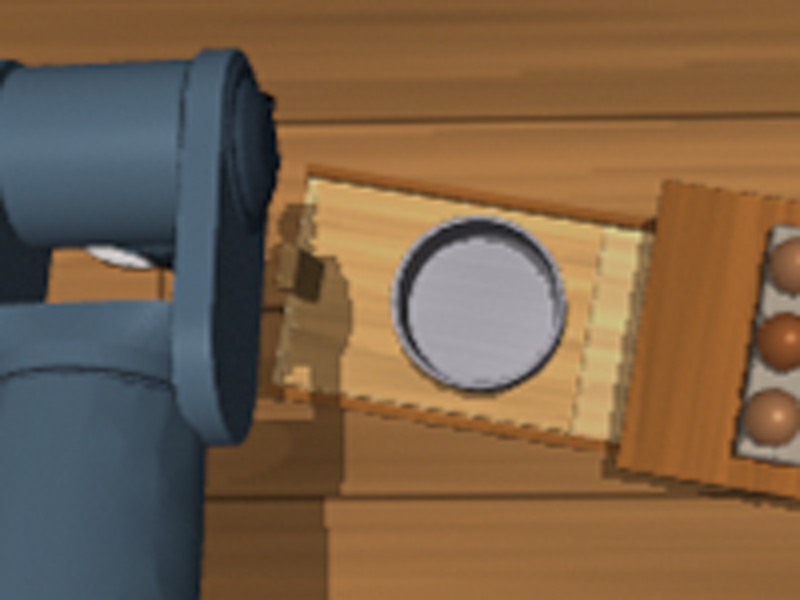

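View pics/s2.png

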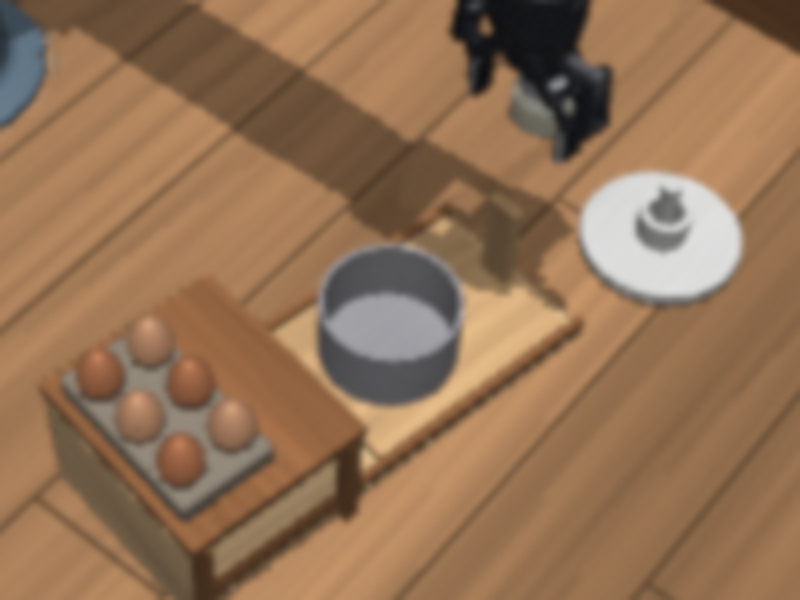

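jog_arm(targets=[0, 0.015, -0.028, 0, 0, 0, 0, 0.015, -0.028, 0, 0, 0, 0, 0.015, -0.028, 0, 0, 0, 0, 0.015, -0.026, 0, 0, 0, 0, 0, 0, 0, 0, 0, 0, 0, 0, 0, 0, 0])

```text
clock: 7.62
eef_pos: [641.4, 228.9, 188.2]
tool_rot: [-67.9, 89.7, -167.8]
contact_force: [0.2, -1.4, -0.8]
finger_gap: 1.003
```

Run:
```python
from h import *
w=cam("wrist");save(w,"w2.png")
t=cam("top");save(t,"t3.png",(120,100,320,250),4)
goto([648,256,54]);print(proj(w,[648,256,83]),proj(w,[648,256,19]))
```

```text
tcp [641.1 227.7 189.3] R [[-0.003, 0.985, -0.174], [-0.001, -0.174, -0.985], [-1.0, -0.003, 0.001]] gap 0.999 F [-0.1  0.4 -0.6] t 7.72
shift now axes mm [135.2   2.3 -29.3] dist 138.4
(np.float64(259.4599026008203), np.float64(157.87030347176974)) (np.float64(259.04601650704865), np.float64(145.25598009667902))
```

View pics/w2.png

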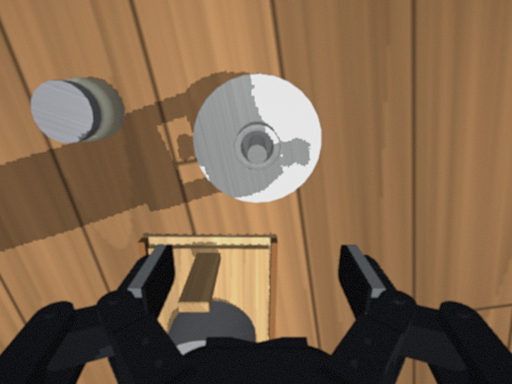

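Run:
```python
from h import *
w=cam("wrist");save(w,"w3.png",(185,65,330,210),4)
c=w["color"].astype(int)
m=((c.min(2)>115)&(c.max(2)-c.min(2)<22)).astype(np.uint8);m[:,:185]=0;m[:,330:]=0;m[:60]=0;m[215:]=0
cs,_=cv2.findContours(m,cv2.RETR_EXTERNAL,cv2.CHAIN_APPROX_NONE);k=max(cs,key=cv2.contourArea)
e=cv2.fitEllipse(cv2.convexHull(k));print(e,onz(w,*e[0],19))
goto([648,256,54])
```

```text
((256.830810546875, 136.28421020507812), (127.7579574584961, 128.16871643066406), 161.07569885253906) [647.2 264.6  19. ]
tcp [641.2 227.4 189.9] R [[-0.002, 0.985, -0.175], [-0.001, -0.175, -0.985], [-1.0, -0.002, 0.001]] gap 0.999 F [ 0.6 -0.  -0.9] t 7.77
shift now axes mm [135.9   2.  -29.5] dist 139.0
```

View pics/w3.png

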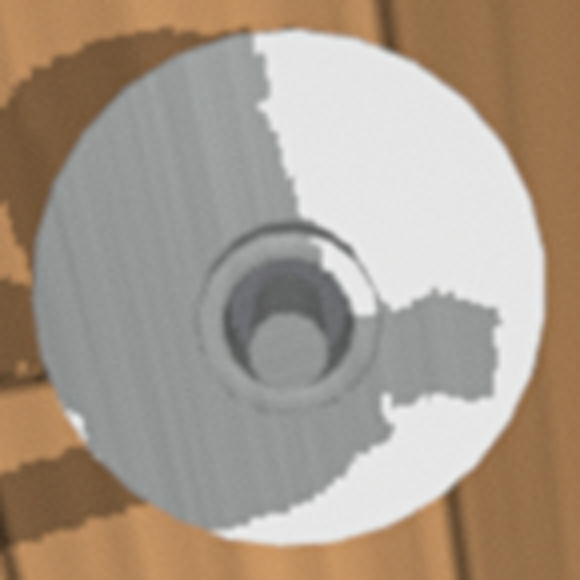

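View pics/t3.png

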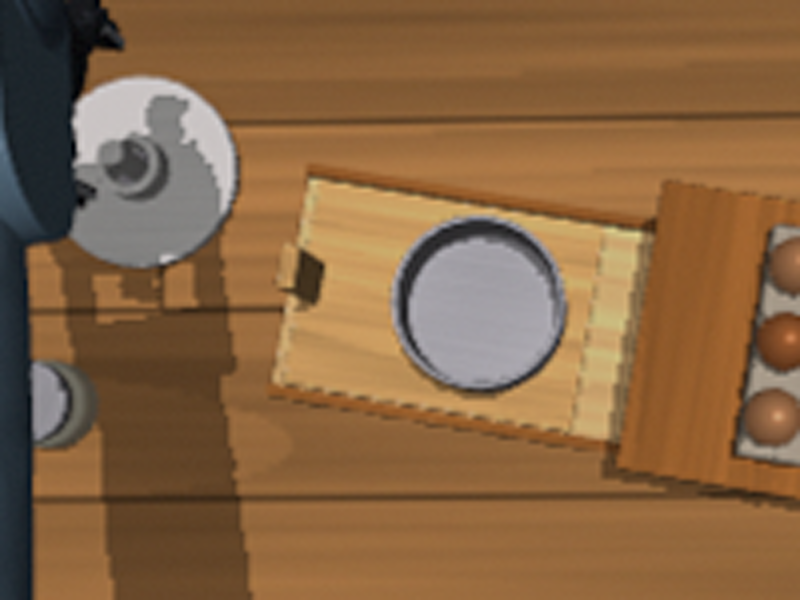

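Run:
```python
from h import *
w=cam("wrist");t=cam("top");s=cam("scene");save(s,"s3.png",(290,130,390,220),8)
save(t,"t4.png",(110,105,210,180),8)
print("stem w",onz(w,257.0,152.0,83),"collar w",onz(w,185+291/4-.4,65+318/4-.4,49))
print("jar w",onz(w,63,111,62)," handle pred",proj(w,[563.5,130,110]),proj(t,[563.5,130,110]))
print("disc extents w",[onz(w,185+x/4-.4,65+y/4-.4,19) for x,y in((33,285),(546,285),(290,29),(290,546))])
print("rail fronts w",onz(w,145,238,22),onz(w,275,238,22),onz(t,120+308/4,100+167/4,22),onz(t,120+272/4,100+392/4,22))
```

```text
stem w [646.8 259.7  83. ] collar w [647.4 260.8  49. ]
jar w [478.1 323.9  62. ]  handle pred (np.float64(194.3553337165537), np.float64(305.8295075786423)) (np.float64(191.43606429258665), np.float64(166.13953208793203))
disc extents w [array([579.1, 276.9,  19. ]), array([716.3, 252.6,  19. ]), array([659.1, 328.2,  19. ]), array([634.7, 190.1,  19. ])]
rail fronts w [492.7 167.7  22. ] [647.9 140.3  22. ] [646.4 133.   22. ] [484.  158.6  22. ]
```

View pics/s3.png

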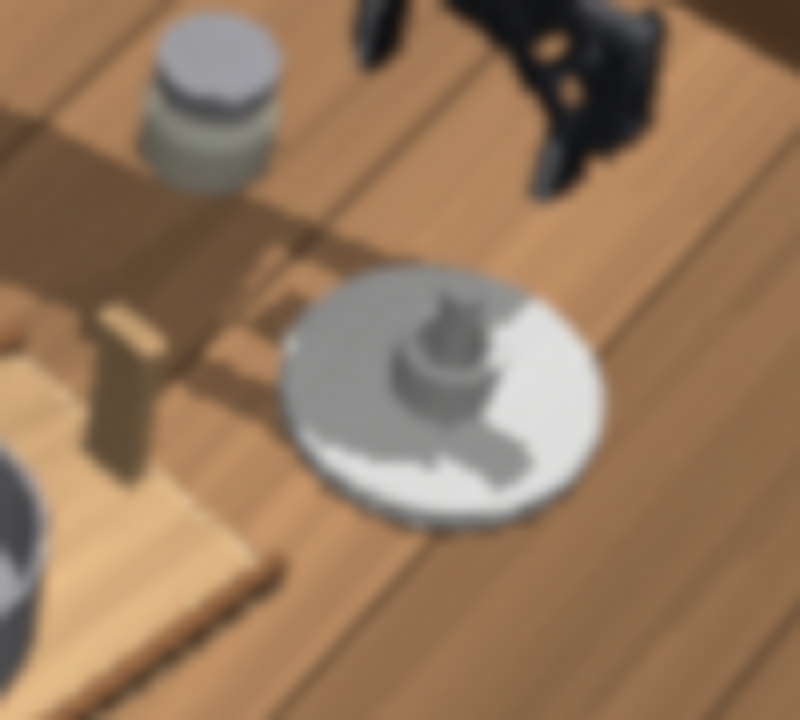

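View pics/t4.png

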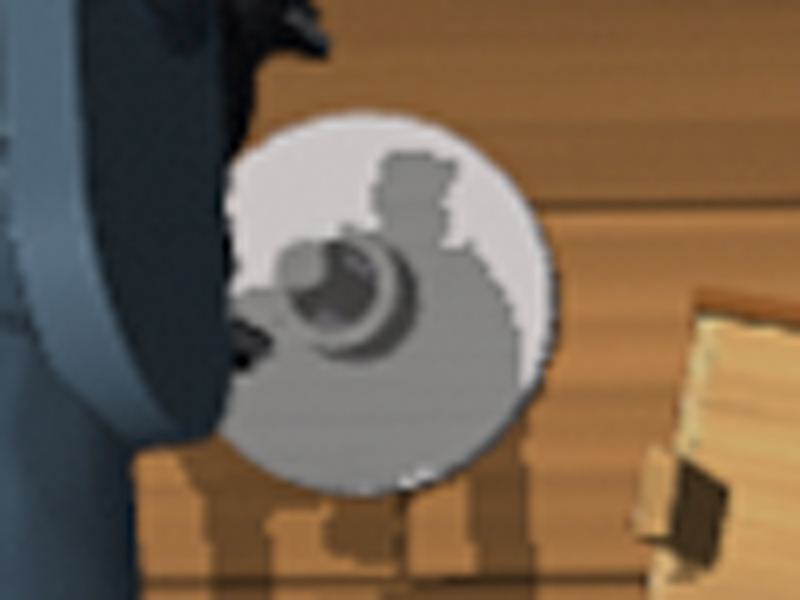

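Stem top sits at top-view pixel (147.4, 138.1), which matches (647, 257.5) within a millimetre. The wrist view has a small tilt bias. I'll move above it, then down.

jog_arm(targets=[0.0, 0.0005, -0.0155, 0, 0, 0, 0, 0, -0.0155, 0, 0, 0, 0.025, 0, 0, 0, 0, 0, 0.025, 0, 0, 0, 0, 0, 0.025, 0, 0, 0, 0, 0, 0.02, 0, 0, 0, 0, 0, 0, 0, 0, 0, 0, 0, 0, 0, 0, 0, 0, 0])

```text
clock: 8.58
eef_pos: [647.4, 259.4, 95.2]
tool_rot: [-72.1, 89.9, -172.1]
contact_force: [0.5, -0.0, 0.2]
finger_gap: 1.0
```

Run:
```python
from h import *
w=cam("wrist");save(w,"w4.png")
goto([647,257.5,54],[.985,-.174]);print(proj(w,[647,257.5,83]))
```

```text
tcp [648.7 259.6  97.2] R [[0.001, 0.985, -0.174], [0.0, -0.174, -0.985], [-1.0, 0.001, -0.001]] gap 1.001 F [ 0.5 -0.4  0.5] t 8.63
shift now axes mm [43.2 -1.3  2.3] dist 43.3
 turn [ 0.02 -0.03 -0.06] shift in final axes [43.2 -1.3  2.3]
 turn [-1.7998e+02  9.0000e-02 -5.0000e-02] shift in final axes [43.2  1.3 -2.3]
(np.float64(257.22938481057827), np.float64(239.21009006840865))
```

View pics/w4.png

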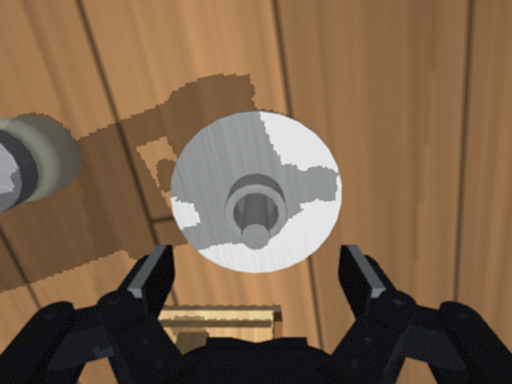

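jog_arm(targets=[0.014, -0.001, 0.001, 0, 0, 0, 0.014, 0, 0, 0, 0, 0, 0.014, 0, 0, 0, 0, 0, 0, 0, 0, 0, 0, 0, 0, 0, 0, 0, 0, 0])

```text
clock: 9.05
eef_pos: [645.8, 257.5, 52.3]
tool_rot: [-67.7, 89.8, -167.7]
contact_force: [0.2, -0.7, 0.1]
finger_gap: 0.998
```

jog_arm(targets=[0, 0, 0, 0, 0, 0, 0, 0, 0, 0, 0, 0, 0, 0, 0, 0, 0, 0, 0, 0, 0, 0, 0, 0, 0, 0, 0, 0, 0, 0, 0, 0, 0, 0, 0, 0, 0, 0, 0, 0, 0, 0, 0, 0, 0, 0, 0, 0], fingers=-1, force=60)

```text
clock: 9.72
eef_pos: [646.9, 257.9, 54.7]
tool_rot: [-86.1, 90.0, 173.8]
contact_force: [-3.2, -0.0, 4.0]
finger_gap: 0.189
```

Run:
```python
from h import *
s=cam("scene");save(s,"s5.png",(290,110,390,200),8)
w=cam("wrist");save(w,"w5.png")
goto([647,257.5,54],[.985,-.174])
```

```text
tcp [646.9 257.9  54.7] R [[-0.0, 0.985, -0.174], [0.0, -0.174, -0.985], [-1.0, -0.0, 0.0]] gap 0.191 F [-4.   0.5  4.8] t 9.82
shift now axes mm [0.7 0.2 0.4] dist 0.8
 turn [-0.01  0.    0.01] shift in final axes [0.7 0.2 0.4]
 turn [ 1.7999e+02  2.0000e-02 -0.0000e+00] shift in final axes [ 0.7 -0.2 -0.4]
```

View pics/s5.png

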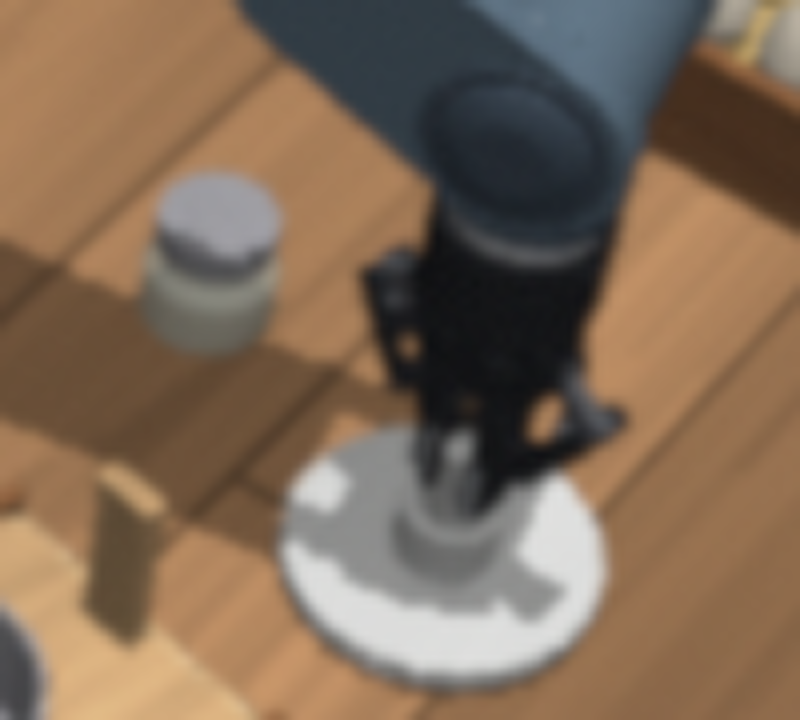

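View pics/w5.png

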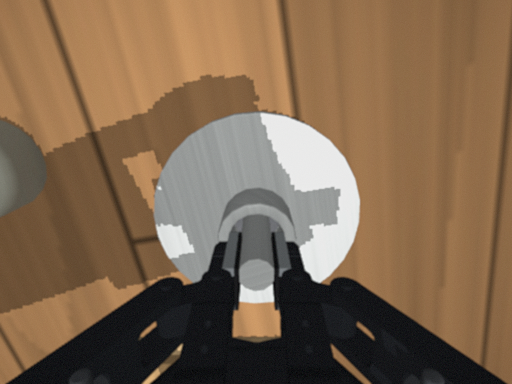

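jog_arm(targets=[-0.005, 0, 0, 0, 0, 0, -0.01, 0, 0, 0, 0, 0, -0.015, 0, 0, 0, 0, 0, -0.015, 0, 0, 0, 0, 0, -0.015, 0, 0, 0, 0, 0, -0.015, 0, 0, 0, 0, 0, -0.015, 0, 0, 0, 0, 0, -0.015, 0, 0, 0, 0, 0])

```text
clock: 10.48
eef_pos: [647.3, 257.9, 161.5]
tool_rot: [113.4, 89.9, 13.3]
contact_force: [-1.0, 0.8, -2.9]
finger_gap: 0.196
```

jog_arm(targets=[-0.015, 0, 0, 0, 0, 0, -0.015, 0, 0, 0, 0, 0, -0.008, 0, 0, 0, 0, 0, 0, 0, 0, 0, 0, 0, 0, 0, 0, 0, 0, 0])

```text
clock: 10.9
eef_pos: [647.1, 257.8, 197.7]
tool_rot: [111.8, 90.0, 11.7]
contact_force: [-0.8, 1.0, -4.3]
finger_gap: 0.195
```

Run:
```python
from h import *
s=cam("scene");save(s,"s6.png",(230,80,390,200),5)
w=cam("wrist");save(w,"w6.png")
goto([541.2,6.4,195],[.985,-.174])
```

```text
tcp [646.3 257.6 195.8] R [[-0.002, 0.985, -0.174], [-0.001, -0.174, -0.985], [-1.0, -0.002, 0.001]] gap 0.191 F [-1.8  0.7 -3.9] t 11.0
shift now axes mm [  1.2 -59.7 265.7] dist 272.3
 turn [-0.02  0.06  0.13] shift in final axes [  0.8 -59.8 265.7]
 turn [ 1.7998e+02  2.1000e-01 -9.0000e-02] shift in final axes [   0.8   59.8 -265.7]
```

View pics/s6.png

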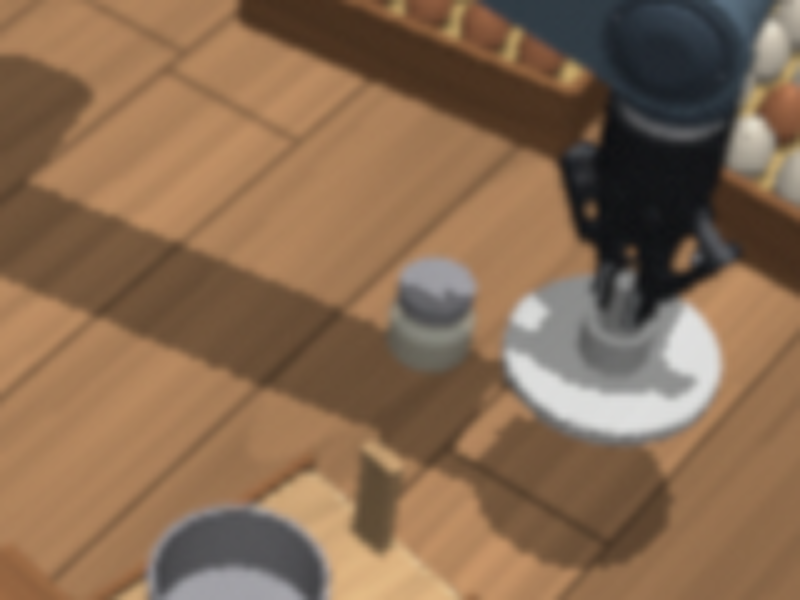

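View pics/w6.png

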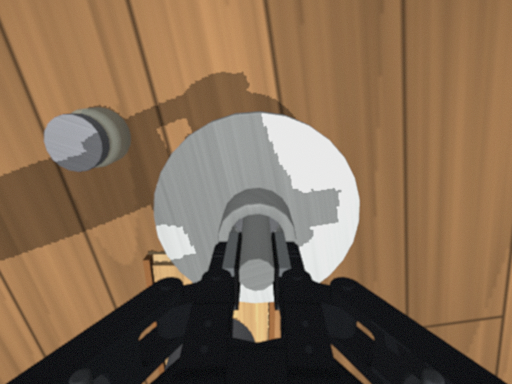

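jog_arm(targets=[0, -0.004, 0.018, 0, 0, 0, 0, -0.008, 0.035, 0, 0, 0, 0, -0.008, 0.035, 0, 0, 0, 0, -0.008, 0.035, 0, 0, 0, 0, -0.008, 0.035, 0, 0, 0, 0, -0.008, 0.035, 0, 0, 0, 0, -0.008, 0.035, 0, 0, 0, 0, -0.006, 0.026, 0, 0, 0])

```text
clock: 11.67
eef_pos: [543.7, 15.8, 196.0]
tool_rot: [-74.5, 89.8, -174.6]
contact_force: [0.6, -0.5, -3.5]
finger_gap: 0.188
```

jog_arm(targets=[0, -0.002, 0.012, 0, 0, 0, 0, 0, 0, 0, 0, 0, 0, 0, 0, 0, 0, 0, 0, 0, 0, 0, 0, 0])

```text
clock: 12.0
eef_pos: [541.8, 7.2, 196.9]
tool_rot: [-140.9, 90.0, 119.1]
contact_force: [-0.5, -0.2, -4.6]
finger_gap: 0.193
```

Run:
```python
from h import *
t=cam("top");s=cam("scene");save(s,"s7.png",(200,100,330,230),6);save(t,"t7.png",(180,110,310,220),6)
w=cam("wrist");save(w,"w7.png")
print("tin top",onz(t,239.5,175.7,85),"scene",onz(s,277.2,195.3,85))
goto([540.3,5.8,195],[.985,-.174])
```

```text
tin top [539.4   5.2  85. ] scene [541.5   5.7  85. ]
tcp [541.9   7.4 197.1] R [[-0.0, 0.985, -0.173], [0.0, -0.173, -0.985], [-1.0, -0.0, -0.0]] gap 0.187 F [-0.1  0.6 -3.3] t 12.15
shift now axes mm [ 2.1 -1.3  1.8] dist 3.1
 turn [ 0.07 -0.01  0.02] shift in final axes [ 2.1 -1.3  1.8]
 turn [-1.7993e+02 -3.0000e-02 -2.0000e-02] shift in final axes [ 2.1  1.3 -1.8]
```

View pics/s7.png

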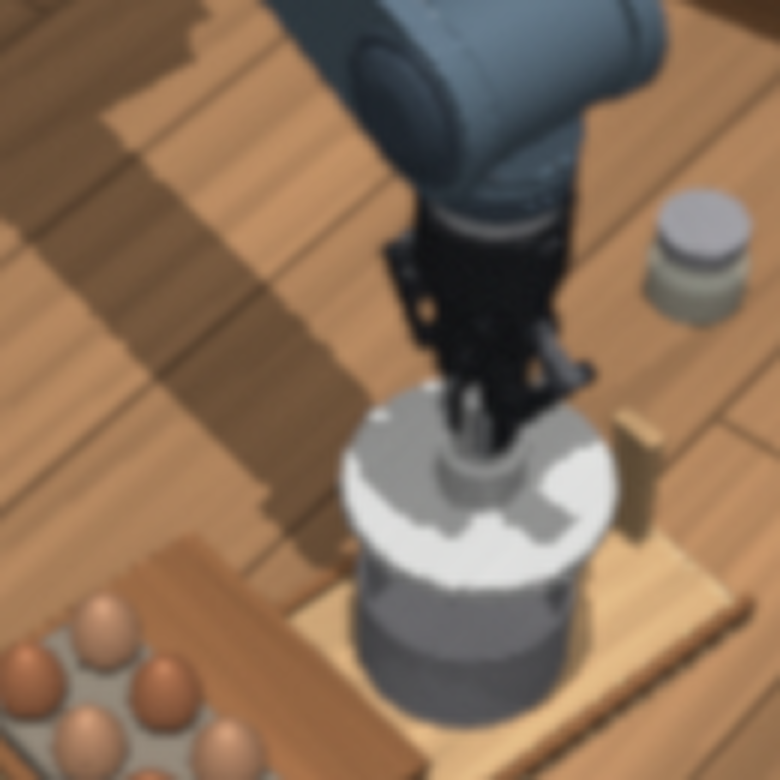

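View pics/t7.png

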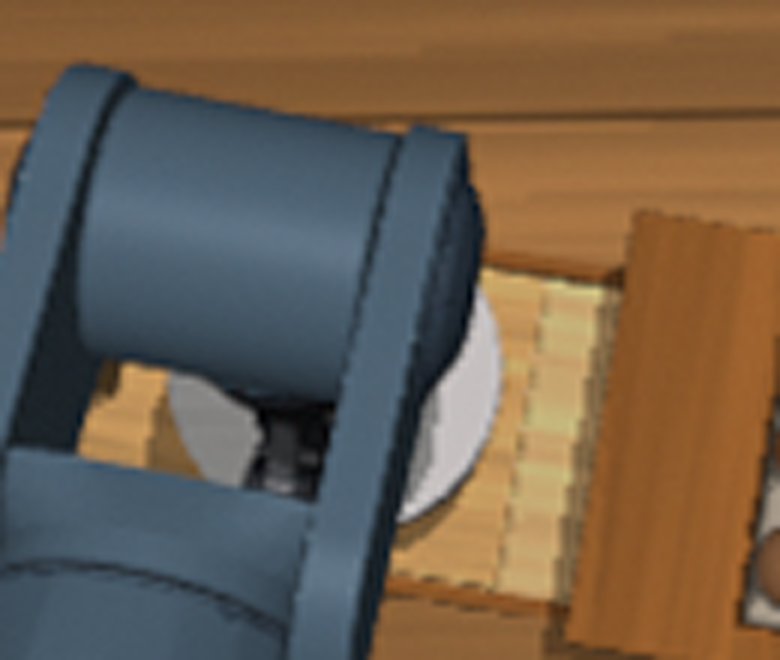

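View pics/w7.png

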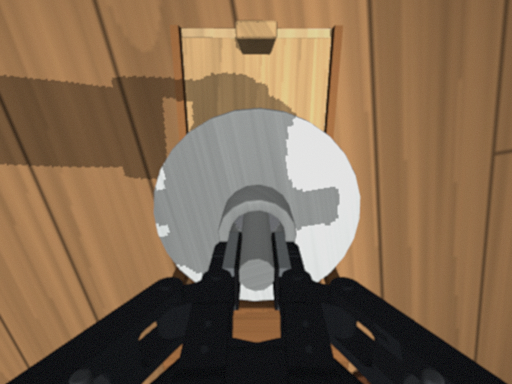

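jog_arm(targets=[0.01, -0.0007, 0.0015, 0, 0, 0, 0.012, 0, 0, 0, 0, 0, 0.012, 0, 0, 0, 0, 0, 0.01, 0, 0, 0, 0, 0, 0.006, 0, 0, 0, 0, 0, 0, 0, 0, 0, 0, 0, 0, 0, 0, 0, 0, 0])

```text
clock: 12.73
eef_pos: [540.4, 5.0, 146.7]
tool_rot: [-91.8, 89.9, 168.1]
contact_force: [0.3, -0.1, -2.8]
finger_gap: 0.19
```

Run:
```python
from h import *
s=cam("scene");save(s,"s8.png",(220,140,340,240),6)
goto([540.5,5.5,127.7],[.985,-.174])
```

```text
tcp [540.9   4.9 147.4] R [[0.0, 0.985, -0.174], [-0.0, -0.174, -0.985], [-1.0, 0.0, 0.0]] gap 0.187 F [-0.5  0.2 -3.3] t 12.78
shift now axes mm [19.7 -0.5 -0.5] dist 19.8
 turn [-0.02  0.   -0.02] shift in final axes [19.7 -0.5 -0.5]
 turn [ 1.7998e+02 -4.0000e-02 -0.0000e+00] shift in final axes [19.7  0.5  0.5]
```

View pics/s8.png

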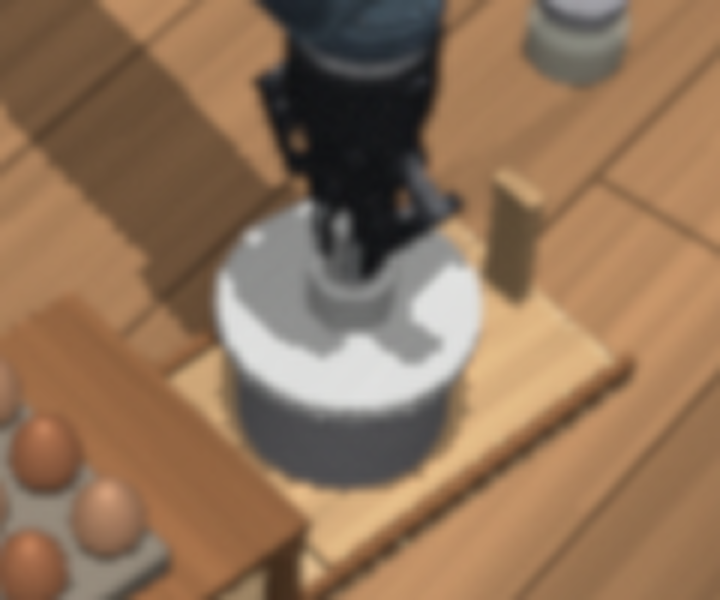

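jog_arm(targets=[0.003, 0, 0, 0, 0, 0, 0.003, 0, 0, 0, 0, 0, 0.003, 0, 0, 0, 0, 0, 0.002, 0, 0, 0, 0, 0, 0, 0, 0, 0, 0, 0])

```text
clock: 13.2
eef_pos: [540.2, 5.0, 135.7]
tool_rot: [-90.8, 89.9, 169.2]
contact_force: [-0.5, 0.1, -3.5]
finger_gap: 0.186
```

jog_arm(targets=[0.002, 0, 0, 0, 0, 0, 0.002, 0, 0, 0, 0, 0, 0, 0, 0, 0, 0, 0])

```text
clock: 13.45
eef_pos: [540.4, 5.0, 131.8]
tool_rot: [-90.9, 90.0, 169.1]
contact_force: [-0.3, -0.4, -4.2]
finger_gap: 0.185
```

No contact force 8 mm into the mouth, so the plug has entered. I'll continue gently.

jog_arm(targets=[0.001, 0, 0, 0, 0, 0, 0.001, 0, 0, 0, 0, 0, 0.001, 0, 0, 0, 0, 0, 0, 0, 0, 0, 0, 0])

```text
clock: 13.78
eef_pos: [540.5, 5.0, 129.0]
tool_rot: [-91.4, 90.0, 168.6]
contact_force: [0.0, 1.1, -3.9]
finger_gap: 0.188
```

jog_arm(targets=[0.001, 0, 0, 0, 0, 0, 0, 0, 0, 0, 0, 0, 0, 0, 0, 0, 0, 0])

```text
clock: 14.03
eef_pos: [540.6, 5.0, 128.2]
tool_rot: [-93.3, 90.0, 166.7]
contact_force: [0.2, -0.1, -3.3]
finger_gap: 0.188
```

jog_arm(targets=[0.001, 0, 0, 0, 0, 0, 0, 0, 0, 0, 0, 0, 0, 0, 0, 0, 0, 0])

```text
clock: 14.28
eef_pos: [540.7, 5.0, 127.7]
tool_rot: [79.2, 90.0, -20.8]
contact_force: [-2.3, 0.3, -0.8]
finger_gap: 0.191
```

jog_arm(targets=[0.001, 0, 0, 0, 0, 0, 0, 0, 0, 0, 0, 0, 0, 0, 0, 0, 0, 0])

```text
clock: 14.53
eef_pos: [540.7, 5.0, 127.6]
tool_rot: [-43.3, 90.0, -143.3]
contact_force: [-6.2, 0.6, 6.5]
finger_gap: 0.193
```

jog_arm(targets=[0, 0, 0, 0, 0, 0, 0, 0, 0, 0, 0, 0, 0, 0, 0, 0, 0, 0, 0, 0, 0, 0, 0, 0, 0, 0, 0, 0, 0, 0, 0, 0, 0, 0, 0, 0, 0, 0, 0, 0, 0, 0], fingers=1)

```text
clock: 15.12
eef_pos: [540.7, 5.0, 126.3]
tool_rot: [103.0, 90.0, 2.9]
contact_force: [-0.7, -0.1, 0.2]
finger_gap: 0.998
```

Run:
```python
from h import *
s=cam("scene");save(s,"s9.png",(220,140,340,240),6)
w=cam("wrist");save(w,"w9.png");save(cam("top"),"t9.png",(180,110,310,220),6)
goto([540.5,5.5,127.7],[.985,-.174])
```

```text
tcp [540.7   5.  126.3] R [[0.0, 0.985, -0.174], [-0.0, -0.174, -0.985], [-1.0, 0.0, -0.0]] gap 1.0 F [-0.  -0.5 -1.1] t 15.27
shift now axes mm [-1.4 -0.2 -0.5] dist 1.5
 turn [-0.02 -0.   -0.  ] shift in final axes [-1.4 -0.2 -0.5]
 turn [ 1.7998e+02 -1.0000e-02  0.0000e+00] shift in final axes [-1.4  0.2  0.5]
```

View pics/s9.png

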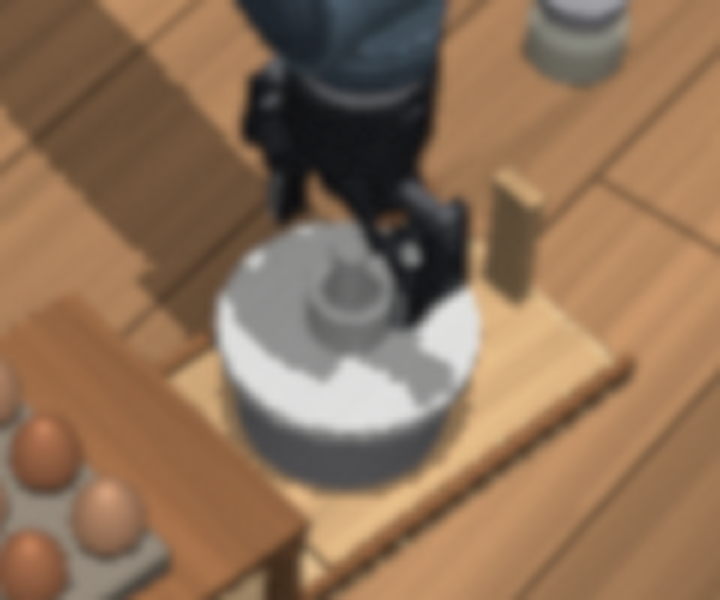

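View pics/w9.png

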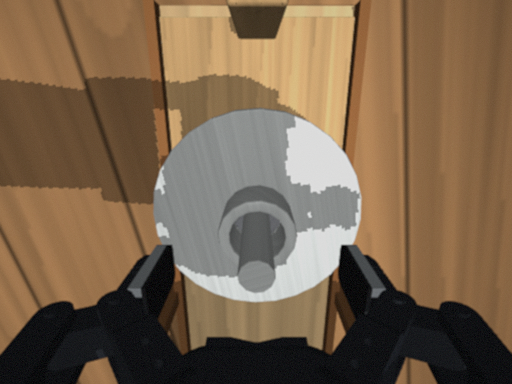

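jog_arm(targets=[0.01, 0, 0, 0, 0, 0, 0.01, 0, 0, 0, 0, 0, 0.008, 0, 0, 0, 0, 0, 0.005, 0, 0, 0, 0, 0, 0, 0, 0, 0, 0, 0, 0, 0, 0, 0, 0, 0])

```text
clock: 15.77
eef_pos: [540.3, 5.1, 92.6]
tool_rot: [-91.8, 89.9, 168.2]
contact_force: [-0.1, -0.5, 1.3]
finger_gap: 0.995
```

jog_arm(targets=[0, 0, 0, 0, 0, 0, 0, 0, 0, 0, 0, 0, 0, 0, 0, 0, 0, 0], fingers=0.2, force=30)

```text
clock: 16.02
eef_pos: [541.0, 4.9, 93.8]
tool_rot: [90.3, 89.9, -9.7]
contact_force: [-0.3, 0.1, -1.8]
finger_gap: 0.611
```

Run:
```python
from h import *
w=cam("wrist");save(w,"w10.png");s=cam("scene");save(s,"s10.png",(220,140,340,240),6)
goto([540.5,5.5,92],[.985,-.174])
```

```text
tcp [540.9   4.9  93.7] R [[0.001, 0.985, -0.174], [-0.0, -0.174, -0.985], [-1.0, 0.001, 0.0]] gap 0.6 F [-0.8 -0.1 -0.6] t 16.12
shift now axes mm [ 1.7 -0.5 -0.5] dist 1.8
 turn [-0.02  0.   -0.04] shift in final axes [ 1.7 -0.5 -0.5]
 turn [ 1.7998e+02 -7.0000e-02 -0.0000e+00] shift in final axes [1.7 0.5 0.5]
```

View pics/w10.png

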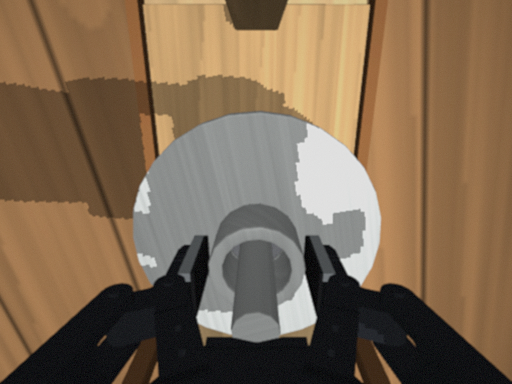

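View pics/s10.png

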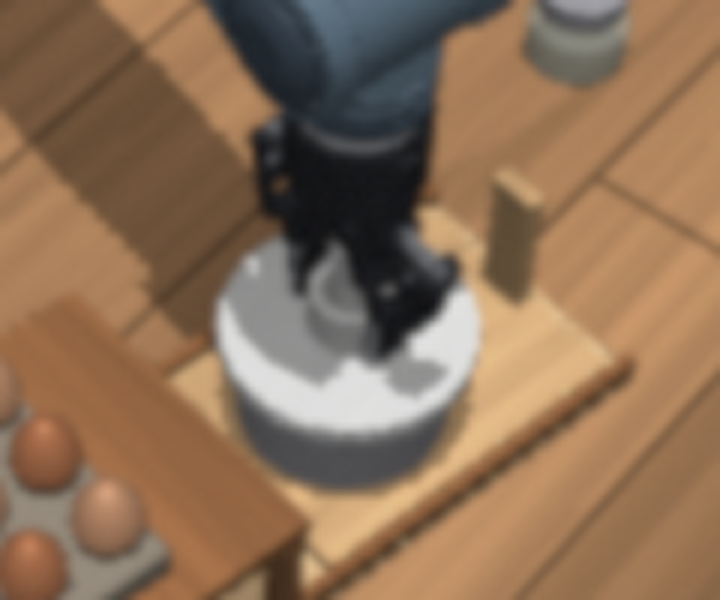

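jog_arm(targets=[0, 0, 0, 0, 0, 0, 0, 0, 0, 0, 0, 0, 0, 0, 0, 0, 0, 0, 0, 0, 0, 0, 0, 0, 0, 0, 0, 0, 0, 0], fingers=-1, force=45)

```text
clock: 16.53
eef_pos: [541.2, 4.9, 94.0]
tool_rot: [90.3, 89.9, -9.8]
contact_force: [-0.5, -0.5, 6.1]
finger_gap: 0.526
```

jog_arm(targets=[-0.002, 0, 0, 0, 0, 0, -0.003, 0, 0, 0, 0, 0, -0.004, 0, 0, 0, 0, 0, -0.005, 0, 0, 0, 0, 0, 0, 0, 0, 0, 0, 0])

```text
clock: 16.95
eef_pos: [541.1, 4.9, 108.2]
tool_rot: [89.4, 89.9, -10.7]
contact_force: [0.6, -0.3, -1.3]
finger_gap: 0.526
```

Run:
```python
from h import *
s=cam("scene");save(s,"s11.png",(220,140,340,240),6)
w=cam("wrist");save(w,"w11.png")
goto([540.5,5.5,92],[.985,-.174])
```

```text
tcp [540.7   5.  107.5] R [[0.0, 0.985, -0.174], [-0.0, -0.174, -0.985], [-1.0, 0.0, 0.0]] gap 0.525 F [-0.6  0.2 -2.8] t 17.05
shift now axes mm [15.5 -0.3 -0.5] dist 15.5
 turn [-0.02  0.   -0.03] shift in final axes [15.5 -0.3 -0.5]
 turn [ 1.7998e+02 -4.0000e-02 -0.0000e+00] shift in final axes [15.5  0.3  0.5]
```

View pics/s11.png

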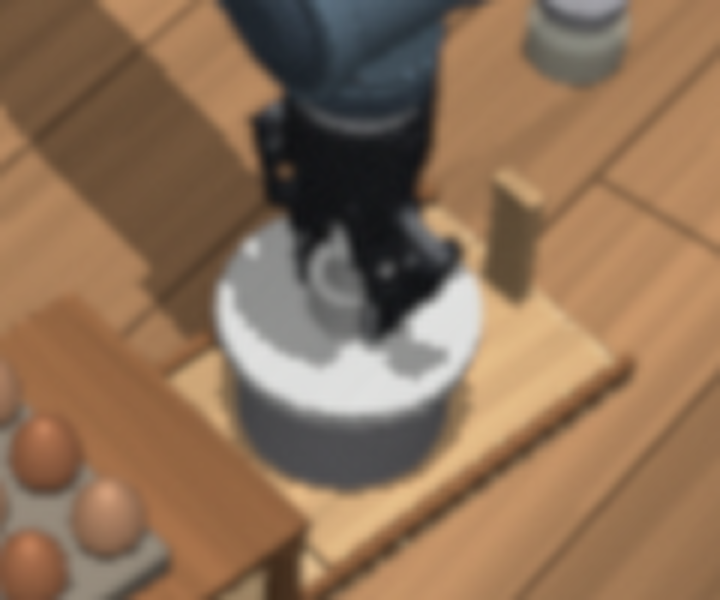

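View pics/w11.png

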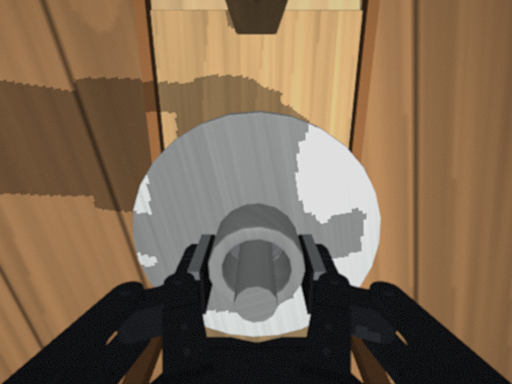

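The cover rises level and the stem drops relative to the collar, so the cover is coming alone. I'll keep lifting.

jog_arm(targets=[-0.006, 0, 0, 0, 0, 0, -0.01, 0, 0, 0, 0, 0, -0.012, 0, 0, 0, 0, 0, -0.012, 0, 0, 0, 0, 0, -0.012, 0, 0, 0, 0, 0, -0.012, 0, 0, 0, 0, 0, -0.012, 0, 0, 0, 0, 0, -0.012, 0, 0, 0, 0, 0])

```text
clock: 17.72
eef_pos: [540.8, 5.0, 196.9]
tool_rot: [88.1, 90.0, -11.9]
contact_force: [-0.0, -0.3, -2.1]
finger_gap: 0.527
```

jog_arm(targets=[-0.012, 0, 0, 0, 0, 0, -0.012, 0, 0, 0, 0, 0, -0.012, 0, 0, 0, 0, 0, -0.012, 0, 0, 0, 0, 0, -0.008, 0, 0, 0, 0, 0, -0.004, 0, 0, 0, 0, 0, 0, 0, 0, 0, 0, 0, 0, 0, 0, 0, 0, 0])

```text
clock: 18.38
eef_pos: [540.5, 5.0, 255.0]
tool_rot: [-93.5, 90.0, 166.5]
contact_force: [-1.1, -0.1, -2.2]
finger_gap: 0.525
```

Run:
```python
from h import *
s=cam("scene");save(s,"s12.png",(190,70,350,240),4)
w=cam("wrist");save(w,"w12.png")
goto([540.5,5.5,94],[.985,-.174]);print(get_obs()["qd"].round(2))
```

```text
tcp [540.1   5.1 254.3] R [[-0.002, 0.985, -0.174], [0.0, -0.174, -0.985], [-1.0, -0.002, -0.0]] gap 0.526 F [ 1.2  0.6 -2.2] t 18.48
shift now axes mm [160.3   0.6  -0.5] dist 160.3
 turn [-0.02 -0.    0.1 ] shift in final axes [160.3   0.3  -0.5]
 turn [1.7998e+02 1.6000e-01 0.0000e+00] shift in final axes [160.3  -0.3   0.5]
[-0.09  0.09  0.13  0.03 -0.12  0.03]
```

View pics/s12.png

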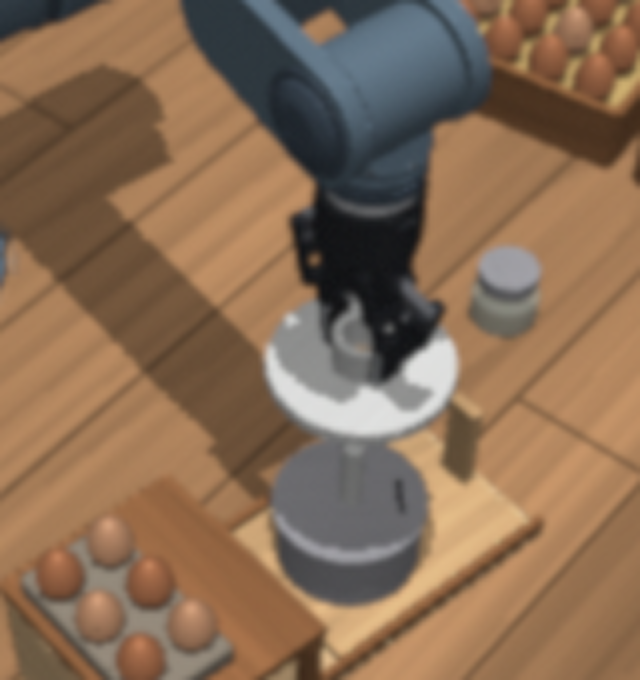

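View pics/w12.png

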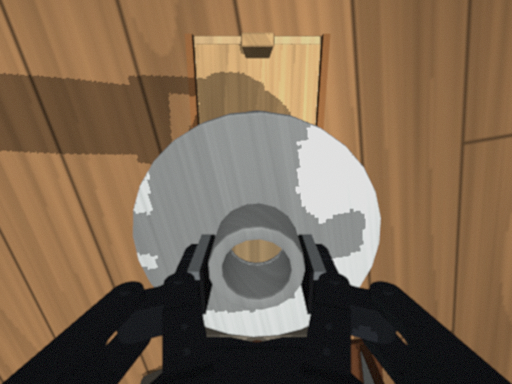

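jog_arm(targets=[0, 0, 0, 0, 0, 0, 0, 0, 0, 0, 0, 0, 0, 0, 0, 0, 0, 0, 0, 0, 0, 0, 0, 0, 0, 0, 0, 0, 0, 0, 0, 0, 0, 0, 0, 0])

```text
clock: 18.98
eef_pos: [540.6, 5.0, 255.3]
tool_rot: [-117.9, 90.0, 142.1]
contact_force: [-0.1, 0.7, -2.5]
finger_gap: 0.529
```

Run:
```python
from h import *
goto([540.5,5.5,94],[.985,-.174]);print(ticket.finish_job())
```

```text
tcp [540.6   5.  255.3] R [[-0.0, 0.985, -0.174], [0.0, -0.174, -0.985], [-1.0, -0.0, -0.0]] gap 0.529 F [-0.1  0.7 -2.5] t 18.98
shift now axes mm [161.3  -0.2  -0.5] dist 161.3
 turn [-0.02 -0.    0.  ] shift in final axes [161.3  -0.2  -0.5]
 turn [179.98   0.     0.  ] shift in final axes [161.3   0.2   0.5]
the job is handed in; nothing more can be done
None
```

The job is done and handed in at about 19 s. No verdict is reported back.

- **Tray:** I pulled it about 153 mm to its stop. It held position there while the resisting force climbed to about 38 N, and the handle was in the same place in the last picture.
- **Lids:** I lifted the pair by the stem and lowered it until it touched at the expected seated height, 127.7 mm at the tool. I then let go.
- **Cover:** I took the collar and lifted the cover off alone.
- **Final state:** The cover is held level and still about 161 mm above its place. The measured load is about 2.5 N, which fits the cover alone. The last picture shows the inner lid level in the tin with its stem and coin slot clear, and the jar not visibly moved. I did not check the carton and sign again at the end; the arm never went low near them.

One check disagreed. At a distance the wrist camera placed the lids up to 7 mm further out (+y) than the top view, which looked like a small tilt error. I trusted the top view, and the grasp and fit bore that out.

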